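# Tuck a slide carrier under the leaf of a warming stage and hold it flat

### The arm

A 6-joint arm with a two-finger parallel gripper is mounted at the origin on the work surface. World frame = base frame: x ahead of the robot, y to its left, z up, the work surface at z = 0. Lengths are in m, angles in rad, forces in N, time in s.
With the tool pointing down it reaches from about 0.425 to 0.95 m from the base axis. Payload 3.5 kg.
Tool frame: the origin (TCP) lies midway between the tips of the shut fingers; the grasp point (between the pads) lies 19 mm behind it; z points along the fingers, y is the direction in which the jaws open and shut (so a half turn about z gives the same grasp; the last joint's range is limited). The gripper opens to 85 mm and grips with 20 to 120 N. Pads are 22 mm wide; open, the fingers measure 114 mm over their backs; the gripper's body (76 mm by 85 mm) begins 54 mm behind the grasp point. The pads swing forward as they close: fully open they stand 13 mm farther back than shut.
Start: joints at [1.088, 0.286, 1.577, -0, 1.279, -0.15], TCP at [0.22, 0.638, 0.231] pointing down, gripper open.
Joint ranges: [-2.77, 2.77], [-0.9, 2.22], [0.21, 2.48], [-1.53, 4.67], [0.24, 2.81], [-2.84, 2.84]. Speed limits (rad/s): [2.79, 2.79, 3.14, 3.14, 3.14, 3.14].

### API

Orientations are given as a unit quaternion [x, y, z, w].
In Python, from plant import * gives the robot as it stands.
- The arm moves only by the shell command python3 -m jog 'ROWS' [FORCE]. ROWS is a JSON object of lists of equal length, an entry for each row: "travel": the shift along the world's x, y, z in mm, a list of three; "dr": the turn, a rotation vector about the world's x, y, z in degrees, a list of three; "jaw": the closure in counts, from 0 (fully open) to 255 (shut). In form: {"travel": [[x, y, z], ...], "dr": [[wx, wy, wz], ...], "jaw": [jaw, ...]}. A call has 1 to 5 rows; each row shifts and turns the commanded pose from where the row before left it; what a row does not reach is not made up. A row lasts 1/12 s, in which the tool goes at most 41.7 mm and 7.16 degrees, less where a joint would pass 70% of its speed; a pose out of reach is approached as far as the arm can. A call is refused whole if a number of a shift passes 41.7 or a number of a turn 7.16, either way. A call with a gripper value outside its range is refused whole. The fingers move at their own pace and stop on an object; FORCE is the grip in N (left out, the last holds). Time passes only in rows, so rows that do not move let the fingers close. It gives the time, the measured TCP pose, the force and the opening at its end, in the units of the state.
- get_state(): the state, without advancing time (a new reading comes with each control period).
- read_camera(name): name is "side" or "top" or "wrist"; returns the picture (400x640x3 uint8, red, green, blue); there is no depth.
- camera_info(name): a dict with "K" (3x3 intrinsics, pixels), "R" (3x3) and "t" (3): a world point X has camera coordinates R X + t; the wrist camera has in their place "mount" (4x4, takes a point from camera to tool coordinates, whose origin is the TCP and whose axes are the flange's). Camera axes: x right, y down, z forward; pixel columns grow to the right and rows downward; lengths in m; the calibration is good to about 2 mm. The wrist camera is an equidistant fisheye: a pixel r from the principal point sees the ray r / f radians off the axis. A picture is of the moment at which its call begins: read the wrist's pose just before it. camera_info takes no time and is no camera call.
- sign_off(): hands the job in, once; it reports no verdict.
The state is a dict: "time": time; "qpos": joint angles; "dq": joint speeds; "joint_efforts": joint torques, N m; "eef_pos": TCP position; "tcp_rot": TCP orientation; "contact_force": force on the tool from outside, world axes, zero at the start; "wrist_torque": the same for the moment, N m; "opening": opening from 0.0 (shut) to 1.0 (fully open).
Only numpy, scipy, OpenCV 4.12 (cv2) and the standard library are available. Lean on these libraries where they do the work, as an engineer would, in place of code of your own. Each camera call takes 0.05 s, during which the arm holds its last target. There are 200 camera calls.

### The job

Pick up the slide carrier by its blue grip and tuck its yellow-marked edge under the steel leaf at the far end of the black warming stage, well in, square and centred, sliding it in without lifting the leaf. Then press the carrier down flat on the stage against the sprung copper pad, and finish while still holding it pressed flat there: do not let go. Leave the other things on the bench where they are.

Things in the scene. Friction and masses are not known exactly. Their poses are not given: they have to be found in the camera images.
- carrier_grip (a point): Centre of the carrier's blue grip rib: 12 mm thick (carrier's x), 44 long (y), 36 tall above the plate's top, centred 10 mm behind the plate's centre; this point is half-way up the rib, 22 mm above the plate's underside. Pinch it from above across its thickness (fingers closing along x). x points to the carrier's yellow-marked nose, which goes under the leaf; z is up.
- carrier_nose (a point): Middle of the carrier's nose edge (yellow stripe), at its underside: 65 mm along the carrier's x from the grip point and 22 mm below it. The carrier is a loose aluminium plate 110 (x) x 80 (y) x 4 mm, about 0.16 kg, with two glass slides let in; it starts flat on the bench.
- carrier_tail (a point): Middle of the carrier's opposite (tail) edge, at its underside: 45 mm behind the grip point.
- mouth (a point): Point on the top face of the fixed black warming stage (180 x, 150 y, 34 mm high), below the middle of the leaf's free edge. x points the way the carrier slides in, its x along this one; z up. The top runs 120 mm before to 60 mm beyond this point. Posts at the leaf's sides, 104 mm apart inside, from x = 19 mm on; a bar at x = 26 mm stops the nose. About 20 mm is a good tuck.
- leaf (a joint): Steel leaf with an orange free edge, 50 (x) x 122 (y) x 3 mm, hinged 53 mm beyond the mouth point; it lies level, its underside 8.5 mm above the stage's top face. Value in rad, 0 lying down, growing as the free edge is lifted; it is light (60 g) and falls back. Lifting it 0.08 rad (about 4 mm at the free edge) is too much.
- pad (a joint): Copper pad, 16 (x) x 40 (y) mm, on a spring in the stage's top, centred 75 mm before the mouth point. Value in m it is pushed down: 0 free, 5 mm proud of the top face; 0.005 flush. 1.8 N starts it, 4.8 N holds it flush (its stop is 3 mm lower): the carrier's weight does not press it down, and the tail rises when not held.
- wellplate_mid (a point): Bystander: centre of a clear 24-well plate, 128 x 86 x 20 mm, loose on the bench; it may lie to either side of the carrier.
- jar: Bystander: amber jar with an orange cap, 56 mm across, 70 mm tall; origin at the centre of its underside.
- tweezers: Bystander: steel tweezers, 110 mm long, 4 mm high, lying on the bench; origin at their middle.
Things that resemble listed ones, but are neither listed nor needed, are in the scene too. Of the things that look like the part that bears mouth, take the one that is farthest to the robot's left at the start.

How it is judged:
On the way, in this order (a step that is already met when the one before it is completed fails the run):
1. the carrier is lifted clear of the bench (height (world z) of carrier_nose above 0.05 m), for 0.1 s.
2. the carrier's nose is under the leaf by at least 12 mm, square and centred (x of carrier_nose in the frame of mouth above 0.012 m and y of carrier_nose in the frame of mouth between -0.008 and 0.008 m and z of carrier_nose in the frame of mouth between -0.003 and 0.0055 m and angle between the x axis of carrier_grip and the x axis of mouth, either way round below 0.14 rad), for 0.1 s.
At the end, for the whole second after the job is handed in: Nose at least 12 mm under the leaf, within 8 mm of centred, 0.14 rad of square; nose and tail within 2 mm of the stage top, carrier within 0.035 rad of flat, pad down over 3 mm, leaf below 0.03 rad, gripper on the carrier with over 2 N (all of step 2 and z of each of carrier_nose, carrier_tail in the frame of mouth below 0.002 m and z of carrier_tail in the frame of mouth above -0.003 m and angle between the z axis of carrier_grip and the z axis of mouth, either way round below 0.035 rad and value of joint pad above 0.003 m and value of joint leaf below 0.03 rad and contact force between the fingers and carrier above 2 N); the arm keeps its last pose, push and grip.
It fails at once if the leaf is lifted 0.08 rad (about 4 mm at its free edge) (value of joint leaf above 0.08 rad).
It fails at once if another thing on the bench is moved more than 25 mm (distance of any of wellplate_mid, jar, tweezers from where it was at the start of the episode above 0.025 m).
It also fails if it takes over 48 s, if anything falls off the work surface, if the arm or the gripper's body presses on something with over 40 N, if the wrist force passes 120 N, or if a joint passes its speed limit or range.

## Working session

There is one attempt and no reset: what is moved stays moved. The work goes in short steps, Python scripts to look and compute and a shell command to move; the robot and the scene stay as the last step left them, time stands still between calls to the robot, and variables do not carry over. Pictures are saved under pics/ and viewed, about 8 in all and at most 12, crops included, and the job is handed in when it is done.

```bash
mkdir -p pics; ls; python3 - <<'E'
from plant import *
import cv2
for n in("top","side"):
    cv2.imwrite(f"pics/{n}0.png",read_camera(n)[:,:,::-1]); c=camera_info(n); print(n,c)
print(get_state())
E
```

```text
pics
top {'K': array([[457.33530041,   0.        , 319.67658215],
       [  0.        , 457.33530041, 206.38626084],
       [  0.        ,   0.        ,   1.        ]]), 'R': array([[-0.01717318, -0.99937948, -0.03075289],
       [-0.98741506,  0.02178777, -0.15664224],
       [ 0.15721508,  0.02767582, -0.98717651]]), 't': array([0.05163317, 0.47897105, 1.03660318])}
side {'K': array([[387.9757581 ,   0.        , 314.92655906],
       [  0.        , 387.9757581 , 196.60767901],
       [  0.        ,   0.        ,   1.        ]]), 'R': array([[ 0.82699278, -0.56205838,  0.01316475],
       [-0.3015018 , -0.46313989, -0.83342552],
       [ 0.47453092,  0.6852677 , -0.55247496]]), 't': array([-0.36543974,  0.20831104,  0.91258562])}
{'time': 0.1, 'qpos': array([ 1.08802418e+00,  2.87136750e-01,  1.57801300e+00, -1.05033615e-07,
        1.27859481e+00, -1.50026286e-01]), 'dq': array([ 0.00072648, -0.00169455, -0.00551724,  0.00075064, -0.00041529,
        0.00093637]), 'joint_efforts': array([ 8.94567784e-04, -4.07294548e+01, -2.93700081e+01, -1.34351103e-04,
        3.45699089e-03,  1.86955765e-05]), 'eef_pos': array([0.22019593, 0.63745561, 0.23005523]), 'tcp_rot': array([ 1.65606348e-01,  9.86191351e-01, -1.02255871e-03, -3.34730706e-04]), 'contact_force': array([-0.8519822 , -0.91856289,  0.36529615]), 'wrist_torque': array([ 0.01677168, -0.0225882 , -0.0541743 ]), 'opening': 0.9992104821817053}
```

View pics/top0.png

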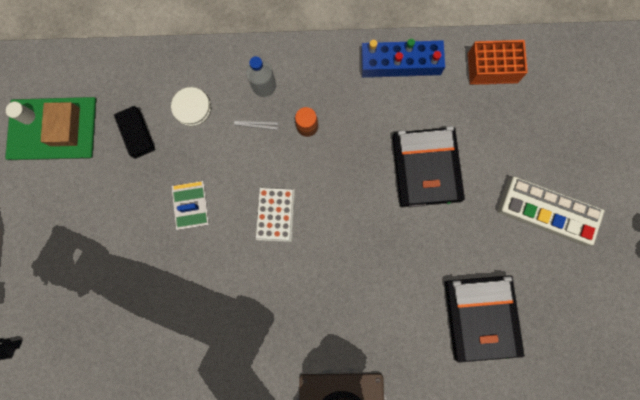

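View pics/side0.png

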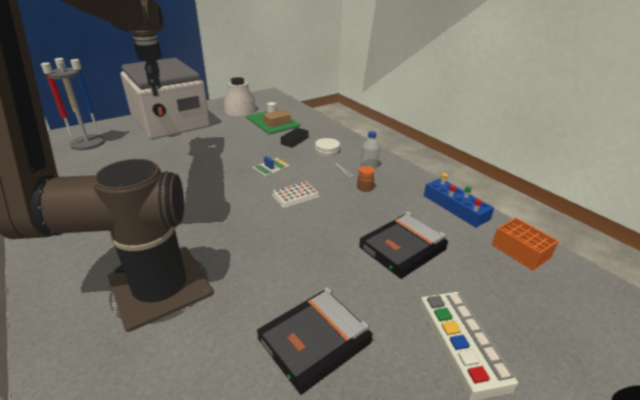

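Top view: the candidates for the stage are the boxes at (428,167) and (485,318). The left-most one in the robot's frame is (428,167). The carrier is at (190,206), with its yellow nose at (187,186). The well plate at (275,214) is a bystander. Next is a close crop of both targets.

```bash
cat > h.py <<'E'
import numpy as np, cv2
from plant import *
from scipy.spatial.transform import Rotation as Ro
def px2w(n,u,v,z):
    c=camera_info(n); d=c["R"].T@np.linalg.inv(c["K"])@np.array([u,v,1.]); o=-c["R"].T@c["t"]
    return o+d*(z-o[2])/d[2]
def w2px(n,X):
    c=camera_info(n); p=c["K"]@(c["R"]@np.array(X)+c["t"]); return p[:2]/p[2]
def wray(s,u,v):
    c=camera_info("wrist"); K=c["K"]; x=(u-K[0,2])/K[0,0]; y=(v-K[1,2])/K[1,1]; r=np.hypot(x,y)
    d=np.array([x/r*np.sin(r),y/r*np.sin(r),np.cos(r)]) if r>0 else np.array([0,0,1.])
    M=c["mount"]; R=Ro.from_quat(s["tcp_rot"]).as_matrix()
    return R@M[:3,3]+s["eef_pos"], R@M[:3,:3]@d
def wpx2w(s,u,v,z):
    o,d=wray(s,u,v); return o+d*(z-o[2])/d[2]
def w2wpx(s,X):
    c=camera_info("wrist"); K=c["K"]; M=c["mount"]; R=Ro.from_quat(s["tcp_rot"]).as_matrix()
    p=M[:3,:3].T@(R.T@(np.array(X)-s["eef_pos"])-M[:3,3]); t=np.arctan2(np.hypot(p[0],p[1]),p[2]); q=np.hypot(p[0],p[1])
    return K[0,2]+K[0,0]*t*p[0]/q, K[1,2]+K[1,1]*t*p[1]/q
E
python3 - <<'E'
from h import *
im=cv2.imread("pics/top0.png")
a=cv2.resize(im[170:240,160:220],None,fx=6,fy=6,interpolation=cv2.INTER_CUBIC)
b=cv2.resize(im[118:218,385:470],None,fx=5,fy=5,interpolation=cv2.INTER_CUBIC)[:500]
o=np.zeros((500,790,3),np.uint8);o[:420,:360]=a;o[:500,362:362+425]=b
cv2.imwrite("pics/crop.png",o)
print(px2w("top",190,206,.02),px2w("top",428,167,.034),px2w("top",485,318,.034),px2w("top",275,214,.02),px2w("top",306,121,.07),px2w("top",256,125,0))
print(camera_info("wrist"))
E
```

```text
[0.49069817 0.35580728 0.02      ] [ 0.56967264 -0.21670033  0.034     ] [ 0.21833417 -0.32511088  0.034     ] [0.46676115 0.15000548 0.02      ] [0.67900622 0.07004662 0.07      ] [0.69706357 0.20014663 0.        ]
{'K': array([[309.70691629,   0.        , 321.93367231],
       [  0.        , 309.70691629, 199.51217548],
       [  0.        ,   0.        ,   1.        ]]), 'mount': array([[-8.27000135e-04, -9.66167112e-01, -2.57915545e-01,
         6.51266570e-02],
       [ 9.99998950e-01, -1.10600630e-03,  9.36692864e-04,
         3.63529934e-04],
       [-1.19025806e-03, -2.57914499e-01,  9.66167012e-01,
        -1.43871071e-01],
       [ 0.00000000e+00,  0.00000000e+00,  0.00000000e+00,
         1.00000000e+00]])}
```

View pics/crop.png

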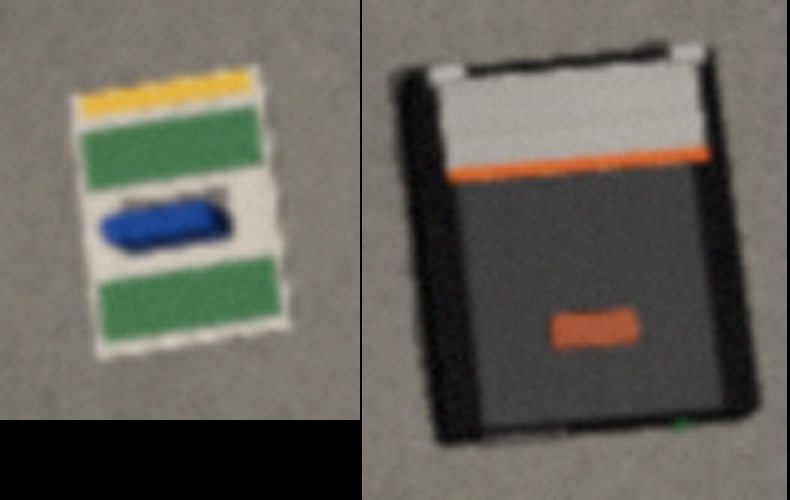

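```bash
python3 - <<'E'
from h import *
C=lambda x,y,z:px2w("top",160+(x+.5)/6-.5,170+(y+.5)/6-.5,z)
S=lambda x,y,z:px2w("top",385+(x-362+.5)/5-.5,118+(y+.5)/5-.5,z)
c=[C(*p,.004) for p in((73,97),(259,68),(290,328),(100,355))]
print(np.round(c,4)); m=np.mean(c,0); f=(c[0]+c[1]-c[2]-c[3])/2; l=(c[0]+c[3]-c[1]-c[2])/2
print("carrier c",m,np.linalg.norm(f),np.linalg.norm(l),np.degrees(np.arctan2(f[1],f[0])),np.degrees(np.arctan2(-l[0],l[1])))
L=S(447,179,.0455);R=S(711,158,.0455);P=S(595,329,.039)
d=(L-R);print("leaf",L,R,np.linalg.norm(d),"yaw",np.degrees(np.arctan2(-d[0],d[1])),"mid",(L+R)/2,"pad",P,"padvec",(L+R)/2-P, np.degrees(np.arctan2(*((L+R)/2-P)[1::-1])))
y=np.radians(9)
E
```

```text
[[0.5451 0.4078 0.004 ]
 [0.5554 0.3309 0.004 ]
 [0.4474 0.3157 0.004 ]
 [0.438  0.3931 0.004 ]]
carrier c [0.49648531 0.36186035 0.004     ] 0.10854767673534375 0.07779069366971157 7.904008590435885 7.299907553852206
leaf [ 0.60141339 -0.15400636  0.0455    ] [ 0.60843474 -0.27843052  0.0455    ] 0.12462211092552873 yaw 3.229817816353653 mid [ 0.60492406 -0.21621844  0.0455    ] pad [ 0.52873864 -0.22095512  0.039     ] padvec [0.07618543 0.00473668 0.0065    ] 3.5576731201304583
```

The crops show the carrier with its nose up-image, yaw about 7.7°. The chosen stage is at (428,167), with the leaf mid-edge at about (0.605,-0.216) and yaw about 3.4°. I'll move to above the grip.

```bash
python3 -m jog '{"travel":[[27,-28,-5],[27,-28,-5],[27,-28,-5],[27,-28,-5],[27,-28,-5]],"dr":[[0,0,-6.3],[0,0,-6.3],[0,0,-6.3],[0,0,-6.3],[0,0,-6.3]],"jaw":[0,0,0,0,0]}' 60; python3 -m jog '{"travel":[[27,-28,-5],[27,-28,-5],[27,-28,-5],[27,-28,-5],[24,-25,-5]],"dr":[[0,0,-6.3],[0,0,-6.3],[0,0,-6.3],[0,0,-6.3],[0,0,-6.3]],"jaw":[0,0,0,0,0]}'; python3 -m jog '{"travel":[[0,0,0],[0,0,0]],"dr":[[0,0,0],[0,0,0]],"jaw":[0,0]}'
python3 - <<'E'
from h import *
s=get_state(); im=read_camera("wrist"); cv2.imwrite("pics/w1.png",im[:,:,::-1])
R=Ro.from_quat(s["tcp_rot"]).as_matrix(); print(s["time"],s["eef_pos"],s["qpos"],"yaw y",np.degrees(np.arctan2(R[1,1],R[0,1])))
import pickle; pickle.dump(s,open("w1.pkl","wb"))
for X in([.4866,.3605,.04],[.551,.3694,.004]): print(w2wpx(s,X))
E
```

```text
time: 0.52
eef_pos: [0.356, 0.4964, 0.2055]
tcp_rot: [0.429, 0.903, -0.0, -0.0]
contact_force: [0.6, -0.2, -1.0]
opening: 1.002
time: 0.93
eef_pos: [0.4885, 0.3589, 0.1806]
tcp_rot: [0.659, 0.752, -0.0, -0.0]
contact_force: [0.2, -0.1, -0.2]
opening: 1.001
time: 1.1
eef_pos: [0.4881, 0.3593, 0.1803]
tcp_rot: [0.658, 0.753, -0.001, -0.001]
contact_force: [-0.0, 0.2, 0.7]
opening: 1.002
1.1 [0.48813777 0.35933595 0.18031946] [4.67202405e-01 1.83645173e-01 1.79547869e+00 3.23375674e-04
 1.16441351e+00 3.31423270e-01] yaw y 7.7722113793945775
(np.float64(320.52493334270054), np.float64(187.6664364582116))
(np.float64(381.728248710911), np.float64(180.25260895350007))
```

View pics/w1.png

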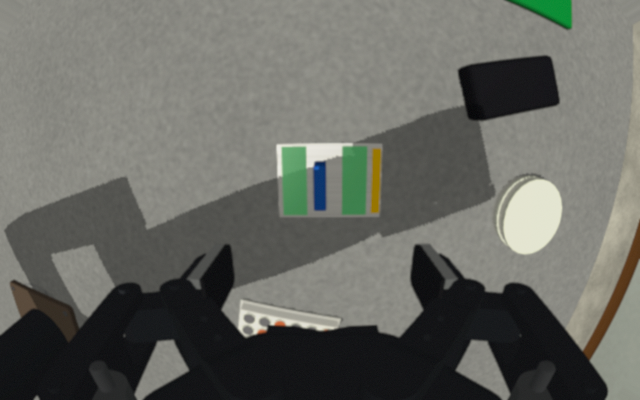

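The wrist view shows the rib top at about (320,186) and the nose edge at (381,180), which matches the prediction within 2 px. I'll descend and grasp.

```bash
python3 -m jog '{"travel":[[-1.5,1.2,-40],[0,0,-40],[0,0,-40],[0,0,-30],[0,0,-21]],"dr":[[0,0,0],[0,0,0],[0,0,0],[0,0,0],[0,0,0]],"jaw":[0,0,0,0,0]}' 60; python3 -m jog '{"travel":[[0,0,0],[0,0,0],[0,0,0],[0,0,0],[0,0,0]],"dr":[[0,0,0],[0,0,0],[0,0,0],[0,0,0],[0,0,0]],"jaw":[100,255,255,255,255]}' 60;  python3 -m jog '{"travel":[[0,0,0],[0,0,0],[0,0,0],[0,0,0],[0,0,0]],"dr":[[0,0,0],[0,0,0],[0,0,0],[0,0,0],[0,0,0]],"jaw":[255,255,255,255,255]}' 60
```

```text
time: 1.57
eef_pos: [0.4824, 0.3626, 0.0066]
tcp_rot: [0.655, 0.755, -0.002, -0.001]
contact_force: [-0.2, -0.8, -0.9]
opening: 1.001
time: 1.98
eef_pos: [0.4874, 0.3633, 0.0129]
tcp_rot: [0.656, 0.755, 0.002, 0.001]
contact_force: [-1.1, -0.1, 0.1]
opening: 0.3
time: 2.4
eef_pos: [0.4873, 0.3629, 0.0124]
tcp_rot: [0.657, 0.754, 0.002, 0.0]
contact_force: [-0.9, 0.8, 6.4]
opening: 0.13
```

```bash
python3 -m jog '{"travel":[[0,0,0],[0,0,10],[0,0,20],[0,0,30],[0,0,30]],"dr":[[0,0,0],[0,0,0],[0,0,0],[0,0,0],[0,0,0]],"jaw":[255,255,255,255,255]}'; python3 -m jog '{"travel":[[0,0,30],[0,0,20],[0,0,0],[0,0,0],[0,0,0]],"dr":[[0,0,0],[0,0,0],[0,0,0],[0,0,0],[0,0,0]],"jaw":[255,255,255,255,255]}'
python3 - <<'E'
from h import *
s=get_state(); im=read_camera("wrist"); cv2.imwrite("pics/w2.png",im[:,:,::-1])
R=Ro.from_quat(s["tcp_rot"]).as_matrix(); print(s["time"],s["eef_pos"],"yaw y",np.degrees(np.arctan2(R[1,1],R[0,1])),R[:,2],s["contact_force"],s["wrist_torque"])
E
```

```text
time: 2.82
eef_pos: [0.4845, 0.3612, 0.0998]
tcp_rot: [0.657, 0.754, -0.002, -0.001]
contact_force: [-0.1, 0.5, -0.7]
opening: 0.13
time: 3.23
eef_pos: [0.4847, 0.3614, 0.1482]
tcp_rot: [0.657, 0.754, -0.002, -0.001]
contact_force: [-0.6, 0.8, -2.0]
opening: 0.129
3.2333 [0.48471066 0.36139969 0.14824891] yaw y 7.928086429531418 [-0.00315656 -0.00170685 -0.99999356] [-0.61635961  0.75818436 -1.95934729] [-0.07897873  0.01997665  0.0226447 ]
```

View pics/w2.png

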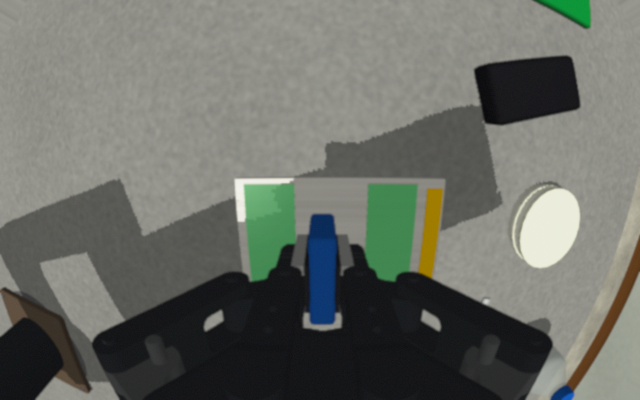

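The carrier is held level. Its left plate corners are at (235,180) and (445,180), and the rib top's left end is at (322,215). I'll fit its in-hand pose.

```bash
cat >> h.py <<'E'
def fit(s,obs,fixpitch=True):
    from scipy.optimize import least_squares
    R=Ro.from_quat(s["tcp_rot"]).as_matrix(); yaw=np.arctan2(R[1,1],R[0,1])
    def T(p): return Ro.from_euler("zy",[p[3],p[4]]).as_matrix(), np.array(p[:3])
    def f(p):
        A,t=T(p); r=[np.subtract(w2wpx(s,A@np.array(X)+t),o) for X,o in obs]
        return np.r_[np.ravel(r),(p[4])*200]
    q=least_squares(f,[*(s["eef_pos"]+[0,0,.01]),yaw,0],loss="soft_l1",x_scale=[.01,.01,.01,.1,.1])
    return q,yaw
E
python3 - <<'E'
from h import *
s=get_state()
g=1e-3*np.array  if 0 else (lambda *a:np.array(a)*1e-3)
# coords rel. grip point (mm): plate top z=-18, rib top z=+18
obs=[(g(-45,40,-18),(235.5,179.5)),(g(65,40,-18),(444.5,179.5)),(g(-6,22,18),(311,214)),(g(6,22,18),(334,214)),(g(-6,-22,18),(310,323)),(g(6,-22,18),(336,323))]
q,yaw=fit(s,obs); p=q.x
print("grip",p[:3],"rel tcp",p[:3]-s["eef_pos"],"yaw",np.degrees([p[3],yaw]),"pitch",np.degrees(p[4])); print(q.fun.round(1))
E
```

```text
grip [0.48561749 0.35763173 0.15516549] rel tcp [ 0.00120529 -0.00361704  0.00764983] yaw [8.19597912 7.92597244] pitch -0.0019131211029031331
[ 0.5 -1.5 -0.1 -1.8 -3.2 23.   3.  22.9  0.1 -0.4 -0.4 -0.5 -0. ]
```

```bash
python3 - <<'E'
from h import *
s=get_state()
g=(lambda *a:np.array(a)*1e-3)
obs=[(g(-45,40,-18),(235.5,179.5)),(g(65,40,-18),(444.5,179.5)),(g(-6,22,-18),(311,214)),(g(6,22,-18),(334,214)),(g(-6,-22,18),(310,323)),(g(6,-22,18),(336,323))]
q,yaw=fit(s,obs); p=q.x
R=Ro.from_quat(s["tcp_rot"]).as_matrix()
print("grip",p[:3],"rel tcp",p[:3]-s["eef_pos"],"tool",R.T@(p[:3]-s["eef_pos"]),"yaw",np.degrees([p[3],yaw]),"pitch",np.degrees(p[4])); print(q.fun.round(1))
E
```

```text
grip [0.48575352 0.35655093 0.1546885 ] rel tcp [ 0.00134132 -0.00469784  0.00717284] tool [-0.0048498   0.00064749 -0.00716789] yaw [8.20162745 7.92597244] pitch 0.008983283318132855
[ 0.8  0.4 -0.7  0.   0.1 -1.2  0.1 -1.2  0.2  0.7 -0.5  0.7  0. ]
```

The fit is good, with residuals near 1 px. The grip sits at TCP + (0.6 mm along, -4.8 mm lateral, +7 mm up). I'll carry it over to a hover in front of the leaf.

```bash
python3 -m jog '{"travel":[[1,-12,0],[2,-26,0],[3,-38,0],[3,-38,0],[3,-38,0]],"dr":[[0,0,-0.3],[0,0,-0.3],[0,0,-0.3],[0,0,-0.3],[0,0,-0.3]],"jaw":[255,255,255,255,255]}'; python3 -m jog '{"travel":[[3,-38,0],[3,-38,0],[3,-38,0],[3,-38,0],[3,-38,0]],"dr":[[0,0,-0.3],[0,0,-0.3],[0,0,-0.3],[0,0,-0.3],[0,0,-0.3]],"jaw":[255,255,255,255,255]}';  python3 -m jog '{"travel":[[3,-38,0],[3,-38,0],[3,-38,0],[3,-38,0],[3,-38,0]],"dr":[[0,0,-0.3],[0,0,-0.3],[0,0,-0.3],[0,0,-0.3],[0,0,-0.3]],"jaw":[255,255,255,255,255]}';  python3 -m jog '{"travel":[[1,-32,-5],[0,-13,-10],[0,0,-10],[0,0,0],[0,0,0]],"dr":[[0,0,0],[0,0,0],[0,0,0],[0,0,0],[0,0,0]],"jaw":[255,255,255,255,255]}'
python3 - <<'E'
from h import *
s=get_state(); im=read_camera("wrist"); cv2.imwrite("pics/w3.png",im[:,:,::-1])
import pickle; pickle.dump(s,open("w3.pkl","wb"))
R=Ro.from_quat(s["tcp_rot"]).as_matrix(); print(s["time"],s["eef_pos"],"yaw y",np.degrees(np.arctan2(R[1,1],R[0,1])),R[:,2],s["contact_force"],s["wrist_torque"])
E
```

```text
time: 3.7
eef_pos: [0.4966, 0.2079, 0.1483]
tcp_rot: [0.666, 0.746, -0.002, -0.001]
contact_force: [0.5, -0.4, -2.5]
opening: 0.129
time: 4.12
eef_pos: [0.5114, 0.0179, 0.1486]
tcp_rot: [0.676, 0.737, -0.001, -0.001]
contact_force: [1.2, 0.3, -1.4]
opening: 0.134
time: 4.53
eef_pos: [0.5263, -0.1719, 0.1485]
tcp_rot: [0.686, 0.728, -0.001, -0.002]
contact_force: [0.1, -0.3, -1.6]
opening: 0.126
time: 4.95
eef_pos: [0.5273, -0.2131, 0.1229]
tcp_rot: [0.686, 0.728, -0.0, -0.003]
contact_force: [0.2, 0.5, -1.2]
opening: 0.127
4.95 [ 0.52729001 -0.2130932   0.12285295] yaw y 3.450125734995734 [-0.00444064  0.00330241 -0.99998469] [ 0.24566139  0.53219734 -1.20603627] [-0.02735945  0.00892502 -0.02669232]
```

View pics/w3.png

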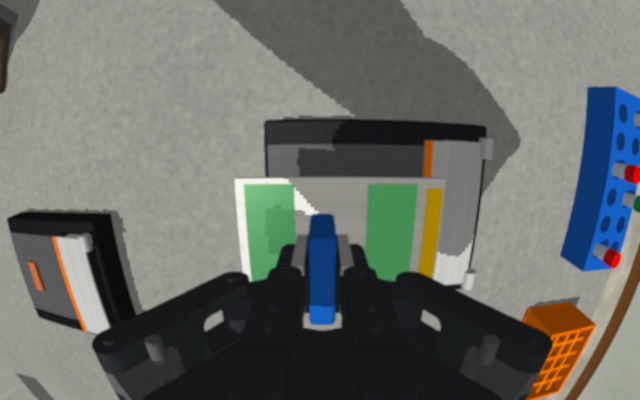

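```bash
python3 - <<'E'
from h import *
import pickle
s=pickle.load(open("w3.pkl","rb")); im=cv2.imread("pics/w3.png")
a=np.radians(3.4);A=np.array([[np.cos(a),-np.sin(a),0],[np.sin(a),np.cos(a),0],[0,0,1]]);m=np.array([.605,-.216,.034])
z=4;x0,y0=400,110
c=cv2.resize(im[y0:y0+190,x0:x0+110],None,fx=z,fy=z,interpolation=cv2.INTER_CUBIC)[:600]
c=cv2.resize(im[y0:y0+145+45,x0:x0+110],None,fx=3.1,fy=3.1,interpolation=cv2.INTER_CUBIC); z=3.1
for n,X in dict(L0=(0,.061,.0115),L1=(.053,.061,.0115),R1=(.053,-.061,.0115),topFL=(.06,.075,0)).items():
    p=w2wpx(s,A@np.array(X)+m); print(n,np.round(p,1)); cv2.circle(c,(int((p[0]-x0)*z),int((p[1]-y0)*z)),4,(255,0,255),1)
cv2.imwrite("pics/c3.png",c)
for u,v in((425,140.5),(428,140),):print(wpx2w(s,u,v,.0455))
E
```

```text
L0 [427.  138.7]
L1 [488.1 142.4]
R1 [468.8 281.8]
topFL [489.3 124.9]
[ 0.59997695 -0.15663164  0.0455    ]
[ 0.60231163 -0.15601856  0.0455    ]
```

View pics/c3.png

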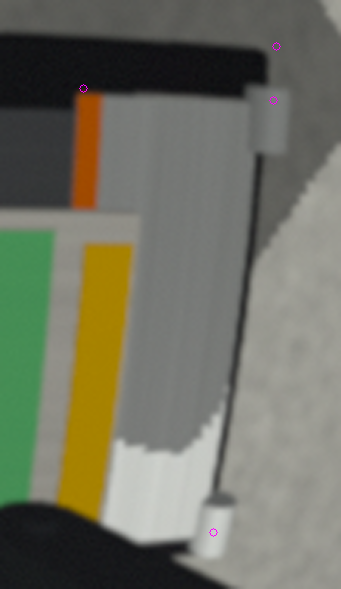

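```bash
python3 - <<'E'
from h import *
import pickle
s=pickle.load(open("w3.pkl","rb"))
a=np.radians(3.4);A=np.array([[np.cos(a),-np.sin(a),0],[np.sin(a),np.cos(a),0],[0,0,1]]);m=np.array([.605,-.216,.034])
for n,(u,v,z) in dict(L0=(75,94,.0455),Lb=(71,208,.0455),Ledge=(140,95,.0455),Redge=(165,543,.0455),FLcorner=(266,52,.034)).items():
    print(n,((A.T@(wpx2w(s,400+u/3.1,110+v/3.1,z)-m))*1e3).round(1))
R=Ro.from_quat(s["tcp_rot"]).as_matrix(); g=s["eef_pos"]+R@np.array([-.0048,.0006,-.0072])
cy=np.radians(3.72); nose=g+np.array([.065*np.cos(cy),.065*np.sin(cy),-.022]); print("nose in mouth",(A.T@(nose-m)*1e3).round(1))
E
```

```text
L0 [-2.1 59.7 11.5]
Lb [-1.6 32.  11.5]
Ledge [14.9 60.2 11.5]
Redge [ 37.7 -63.1  11.5]
FLcorner [56.6 73.2 -0. ]
nose in mouth [-11.8   3.   74. ]
```

In the wrist view the leaf's orange corner is at (424,140), and the mouth sits about 2 mm back and 1.5 mm right of the top-view estimate. I'll shift 4.5 mm right, tilt the nose down 5° so the plate clears the proud pad, and descend.

```bash
python3 -m jog '{"travel":[[0,-4.5,0],[0,0,0],[0,0,-15],[0,0,-20],[0,0,-15]],"dr":[[-0.15,2.5,0],[-0.15,2.5,0],[0,0,0],[0,0,0],[0,0,0]],"jaw":[255,255,255,255,255]}'; python3 -m jog '{"travel":[[0,0,-8],[0,0,-4],[0,0,0],[0,0,0],[0,0,0]],"dr":[[0,0,0],[0,0,0],[0,0,0],[0,0,0],[0,0,0]],"jaw":[255,255,255,255,255]}'
python3 - <<'E'
from h import *
s=get_state(); im=read_camera("wrist"); cv2.imwrite("pics/w4.png",im[:,:,::-1]);im=read_camera("side"); cv2.imwrite("pics/s4.png",cv2.resize(im[190:290,340:460],None,fx=5,fy=5,interpolation=cv2.INTER_CUBIC)[:,:,::-1])
import pickle; pickle.dump(s,open("w4.pkl","wb"))
R=Ro.from_quat(s["tcp_rot"]).as_matrix(); print(s["time"],s["eef_pos"],"yaw y",np.degrees(np.arctan2(R[1,1],R[0,1])),R[:,2],R[:,1],s["contact_force"],s["wrist_torque"])
E
```

```text
time: 5.42
eef_pos: [0.5296, -0.2177, 0.0751]
tcp_rot: [0.684, 0.728, -0.032, -0.029]
contact_force: [-0.9, -0.2, -1.8]
opening: 0.129
time: 5.83
eef_pos: [0.5299, -0.2196, 0.0647]
tcp_rot: [0.685, 0.727, -0.032, -0.029]
contact_force: [-0.2, -0.8, -1.6]
opening: 0.13
5.8333 [ 0.52985607 -0.21960371  0.0646857 ] yaw y 3.4470713868755847 [-0.08511663 -0.00651135 -0.99634972] [ 0.99454804  0.05990704 -0.08535422] [-0.18967642 -0.7912278  -1.60428111] [ 0.02232922 -0.03154825  0.04522531]
```

View pics/s4.png

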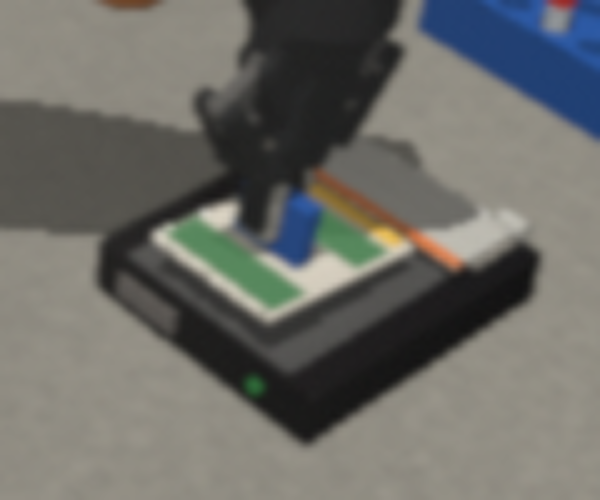

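The side view shows the carrier over the stage, nose down, with the yellow nose just before the orange leaf edge. I'll feel down for the stage surface.

```bash
for i in 1 2 3; do python3 -m jog '{"travel":[[0,0,-1],[0,0,-1],[0,0,0]],"dr":[[0,0,0],[0,0,0],[0,0,0]],"jaw":[255,255,255]}' | grep -E "eef|contact"; done; for i in 1 2 3; do python3 -m jog '{"travel":[[0,0,-1],[0,0,0],[0,0,0]],"dr":[[0,0,0],[0,0,0],[0,0,0]],"jaw":[255,255,255]}' | grep -E "eef|contact"; done
```

```text
eef_pos: [0.5289, -0.2194, 0.0613]
contact_force: [-0.9, -1.2, -1.3]
eef_pos: [0.5288, -0.2192, 0.059]
contact_force: [0.4, -0.1, -1.7]
eef_pos: [0.5288, -0.2192, 0.057]
contact_force: [-0.4, -0.2, -1.6]
eef_pos: [0.5289, -0.2193, 0.0563]
contact_force: [0.3, 0.2, -1.5]
eef_pos: [0.5289, -0.2193, 0.0553]
contact_force: [0.2, 0.8, -2.0]
eef_pos: [0.5289, -0.2193, 0.0543]
contact_force: [-0.6, -0.3, -1.4]
```

```bash
for i in 1 2 3; do python3 -m jog '{"travel":[[0,0,-0.7],[0,0,0],[0,0,0]],"dr":[[0,0,0],[0,0,0],[0,0,0]],"jaw":[255,255,255]}' | grep -E "eef|contact"; done
python3 - <<'E'
from h import *
s=get_state(); im=read_camera("wrist")
import pickle; pickle.dump(s,open("w5.pkl","wb"))
R=Ro.from_quat(s["tcp_rot"]).as_matrix(); print(s["time"],s["eef_pos"],R[:,1],s["contact_force"],s["wrist_torque"])
c=cv2.resize(im[100:300,220:500],None,fx=2.8,fy=2.8,interpolation=cv2.INTER_CUBIC)[:,:,::-1]; cv2.imwrite("pics/c5.png",c)
E
```

```text
eef_pos: [0.529, -0.2193, 0.0536]
contact_force: [0.1, -0.5, -1.6]
eef_pos: [0.5289, -0.2193, 0.0529]
contact_force: [-0.2, -0.5, -1.4]
eef_pos: [0.529, -0.2193, 0.0522]
contact_force: [-0.0, 0.4, -2.8]
8.1833 [ 0.52895274 -0.2193232   0.05215004] [ 0.99438811  0.05962122 -0.08739338] [-0.04749298  0.39438497 -2.82282137] [ 0.01820112 -0.02728294 -0.0132584 ]
```

View pics/c5.png

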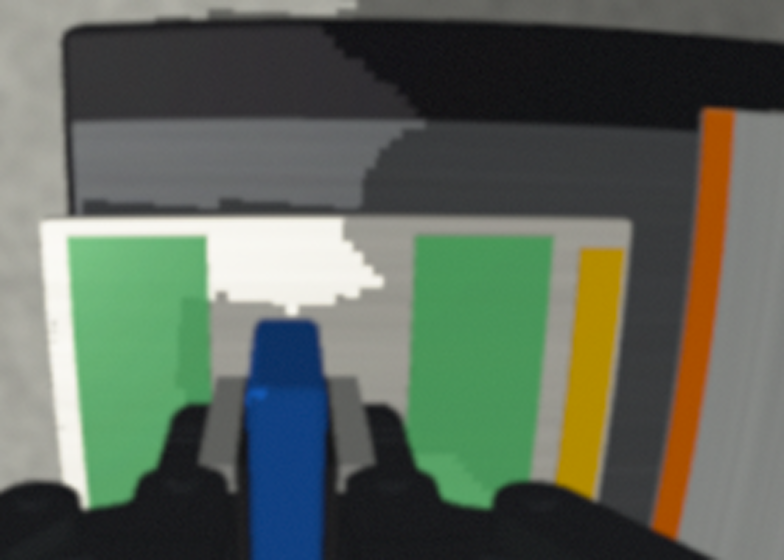

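```bash
python3 - <<'E'
from h import *
import pickle
s=pickle.load(open("w5.pkl","rb"))
R=Ro.from_quat(s["tcp_rot"]).as_matrix()
a=np.radians(3.4);A=np.array([[np.cos(a),-np.sin(a),0],[np.sin(a),np.cos(a),0],[0,0,1]]);m=np.array([.603,-.2175,.034])
P=lambda u,v,z:((A.T@(wpx2w(s,220+u/2.8,100+v/2.8,z)-m))*1e3).round(1)
print("leaf",P(703,108,.0455),P(690,220,.0455),P(652,530,.0455))
print("stage near-left corner",P(72,120,.034),"topleft edge",P(640,127,.034),"nearedge?",P(68,40,.034),P(700,35,.034))
g=s["eef_pos"]+R@np.array([-.0048,.0006,-.0072])
X,Y,Z=R[:,1],R[:,0],-R[:,2]
for n,v in dict(nose=(65,0,-22),tail=(-45,0,-22),noseL=(65,40,-18),tailL=(-45,40,-18)).items():
    W=g+(X*v[0]+Y*v[1]+Z*v[2])*1e-3; print(n,(A.T@(W-m)*1e3).round(1), (np.array(w2wpx(s,W))-[220,100])*2.8)
print(np.degrees(np.arctan2(X[1],X[0])))
E
```

```text
leaf [ 0.5 61.4 11.5] [-0.4 40.9 11.5] [  1.3 -23.7  11.5]
stage near-left corner [-117.1   56.     0. ] topleft edge [-7.8 56.4 -0. ] nearedge? [-117.5   71.6    0. ] [ 3.9 75.   0. ]
nose [-10.   -2.2  -2.3] [599.48874908 408.88206414]
tail [-119.5   -2.3    7.3] [ 66.87249499 412.24021031]
noseL [-9.6 37.8  1.7] [626.95163733 224.00288542]
tailL [-119.2   37.7   11.3] [ 46.45424241 222.8197811 ]
3.431215238545814
```

The wrist crop shows the nose corner at (444,179) and the leaf edge at (466,179). The nose is 10 mm before the mouth, about 1.5 mm right of centre and square. I'll continue feeling down.

```bash
for i in 1 2 3; do python3 -m jog '{"travel":[[0,0.5,-0.7],[0,0,0],[0,0,0]],"dr":[[0,0,0],[0,0,0],[0,0,0]],"jaw":[255,255,255]}' >/dev/null; python3 -c "
from plant import *
s=get_state();print(s['eef_pos'].round(4),s['contact_force'].round(1),s['wrist_torque'].round(3))"; done
```

```text
[ 0.5292 -0.2192  0.052 ] [-1.2 -0.4  1.1] [-0.076  0.065  0.043]
[ 0.5293 -0.219   0.0518] [-2.8 -2.1  5.4] [-0.208  0.362 -0.028]
[ 0.5293 -0.219   0.0517] [-4.4 -2.   8.1] [-0.37   0.515 -0.083]
```

The contact is stiff, so the nose is on the stage (TCP z 52.1 mm). I'll raise it to about 1.5 mm of clearance and slide in, easing the tilt on the way.

```bash
S='from plant import *
s=get_state();print(s["time"],s["eef_pos"].round(4),s["tcp_rot"].round(4),s["contact_force"].round(1),s["wrist_torque"].round(3))'
python3 -m jog '{"travel":[[0,0,3.5],[0,0,0],[0,0,0]],"dr":[[0,0,0],[0,0,0],[0,0,0]],"jaw":[255,255,255]}'>/dev/null; python3 -c "$S"
python3 -m jog '{"travel":[[4,0.2,0],[4,0.2,0],[4,0.3,0],[0,0,0],[0,0,0]],"dr":[[0,0,0],[0,0,0],[0,0,0],[0,0,0],[0,0,0]],"jaw":[255,255,255,255,255]}'>/dev/null; python3 -c "$S"
```

```text
9.2333 [ 0.5287 -0.2172  0.053 ] [ 0.685   0.7272 -0.0315 -0.0304] [ 0.6 -0.2 -1.7] [ 0.015 -0.055  0.003]
9.65 [ 0.5413 -0.217   0.0534] [ 0.6848  0.7274 -0.0318 -0.0301] [-0.1  0.7 -1.5] [-0.002 -0.044 -0.032]
```

```bash
S='from plant import *
s=get_state();print(s["time"],s["eef_pos"].round(4),s["tcp_rot"].round(4),s["contact_force"].round(1),s["wrist_torque"].round(3))'
python3 -m jog '{"travel":[[4,0.2,0],[4,0.2,-1.1],[0,0,0],[0,0,0]],"dr":[[0,0,0],[0.06,-1,0],[0,0,0],[0,0,0]],"jaw":[255,255,255,255]}'>/dev/null; python3 -c "$S"
python3 -m jog '{"travel":[[4,0.3,-1.1],[4,0.3,0],[0,0,0],[0,0,0]],"dr":[[0.06,-1,0],[0,0,0],[0,0,0],[0,0,0]],"jaw":[255,255,255,255]}'>/dev/null; python3 -c "$S"
python3 - <<'E'
from h import *
import pickle
im=read_camera("side"); a=cv2.resize(im[200:280,350:450],None,fx=5,fy=5,interpolation=cv2.INTER_CUBIC)
s=get_state(); im=read_camera("wrist"); pickle.dump(s,open("w6.pkl","wb")); b=cv2.resize(im[110:300,220:500],None,fx=2.8,fy=2.8,interpolation=cv2.INTER_CUBIC)[:,:,::-1]
cv2.imwrite("pics/s6.png",a[:,:,::-1]); cv2.imwrite("pics/c6.png",b)
E
```

```text
9.9833 [ 0.549  -0.2167  0.0524] [ 0.6852  0.7275 -0.0254 -0.024 ] [ 0.2 -0.3 -1.9] [ 0.018 -0.065 -0.048]
10.3167 [ 0.5572 -0.2162  0.0515] [ 0.6853  0.7278 -0.0191 -0.0179] [-0.2 -0.2 -2.1] [-0.002 -0.016  0.012]
```

View pics/c6.png

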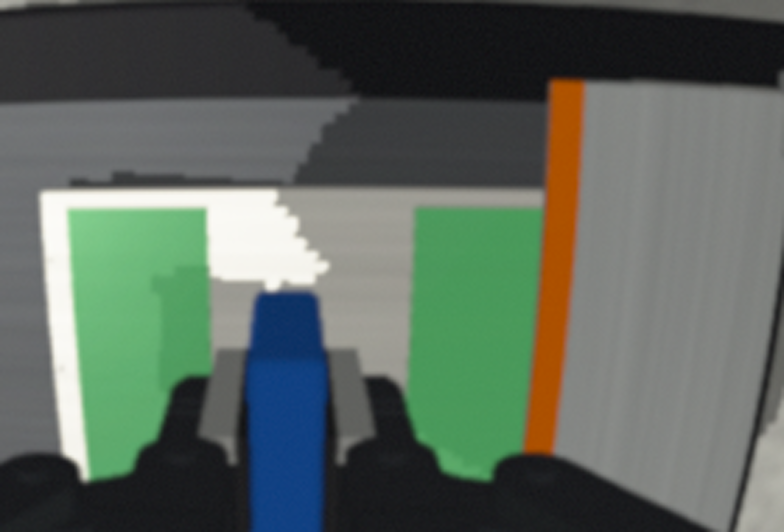

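The yellow nose is fully under the leaf, with the leaf lying level and its edge at about (414,190). I'll do a quick centring check from this same picture.

```bash
python3 - <<'E'
from h import *
import pickle
s=pickle.load(open("w6.pkl","rb"))
R=Ro.from_quat(s["tcp_rot"]).as_matrix()
a=np.radians(3.4);A=np.array([[np.cos(a),-np.sin(a),0],[np.sin(a),np.cos(a),0],[0,0,1]]);m=np.array([.603,-.2175,.034])
P=lambda u,v,z:((A.T@(wpx2w(s,220+u/2.8,110+v/2.8,z)-m))*1e3).round(1)
print("leaf",P(549,80,.0455),P(525,450,.0455),"leftedge",P(550,84,.0455),P(770,91,.0455))
print("carrier left edge",P(42,191,.044),P(290,189,.0425),P(540,189,.040)," tail",P(42,191,.044),P(85,470,.044))
print("stage left",P(500,101,.034),P(500,6,.034))
E
```

```text
leaf [ 0.2 61.2 11.5] [  1.2 -10.1  11.5] leftedge [ 0.4 60.5 11.5] [44.4 61.7 11.5]
carrier left edge [-91.1  40.2  10. ] [-45.2  40.4   8.5] [ 0.9 40.7  6. ]  tail [-91.1  40.2  10. ] [-87.2 -17.8  10. ]
stage left [-6.3 56.2  0. ] [-6.8 74.1  0. ]
```

Centred within about 1 mm and square, with a tuck of about 19 mm. Now I'll level it and press down.

```bash
cat > st.py <<'E'
from h import *
s=get_state(); R=Ro.from_quat(s["tcp_rot"]).as_matrix()
print(s["time"],s["eef_pos"].round(4),"pitch deg",np.degrees(-R[2,1]).round(2),"roll",np.degrees(R[2,0]).round(2),"yaw",np.degrees(np.arctan2(R[1,1],R[0,1])).round(2),s["contact_force"].round(1),s["wrist_torque"].round(3),round(s["opening"],3))
E
python3 st.py
python3 -m jog '{"travel":[[0,0,-2],[0,0,-1.5],[0,0,-1.5],[0,0,0],[0,0,0]],"dr":[[0.06,-1,0],[0.06,-1,0],[0.06,-1,0],[0,0,0],[0,0,0]],"jaw":[255,255,255,255,255]}'>/dev/null; python3 st.py
python3 -m jog '{"travel":[[0,0,-1],[0,0,0],[0,0,0]],"dr":[[0,0,0],[0,0,0],[0,0,0]],"jaw":[255,255,255]}'>/dev/null; python3 st.py
```

```text
10.4167 [ 0.557  -0.2161  0.0514] pitch deg 3.01 roll -0.0 yaw 3.44 [-0.6  0.5 -1.3] [-0.017 -0.01   0.013] 0.131
10.8333 [ 0.5571 -0.2164  0.0471] pitch deg -0.05 roll -0.02 yaw 3.41 [-0.2 -0.1  3.2] [ 0.08   0.199 -0.032] 0.137
11.0833 [ 0.5571 -0.2164  0.0465] pitch deg 0.02 roll -0.01 yaw 3.43 [-2.3  1.3  5. ] [ 0.144  0.417 -0.025] 0.128
```

```bash
for i in 1 2 3; do python3 -m jog '{"travel":[[0,0,-1],[0,0,0],[0,0,0]],"dr":[[0,0,0],[0,0,0],[0,0,0]],"jaw":[255,255,255]}'>/dev/null; python3 st.py; done
```

```text
11.3333 [ 0.557  -0.2164  0.0463] pitch deg 0.06 roll 0.0 yaw 3.44 [-5.3  0.9 10.3] [ 0.28   0.728 -0.   ] 0.129
11.5833 [ 0.557  -0.2164  0.0464] pitch deg 0.09 roll 0.01 yaw 3.45 [-8.7  3.6 15.4] [ 0.47   1.095 -0.029] 0.129
11.8333 [ 0.5571 -0.2164  0.0464] pitch deg 0.12 roll 0.03 yaw 3.46 [-10.3   4.3  20.3] [ 0.66   1.374 -0.058] 0.128
```

The pressing contact is stiff at the expected flat height. The moment suggests the load sits on the nose, though, so I'll rock back slightly to see where the load goes.

```bash
for i in 1 2 3; do python3 -m jog '{"travel":[[0,0,0],[0,0,0],[0,0,0]],"dr":[[0.03,-0.5,0],[0,0,0],[0,0,0]],"jaw":[255,255,255]}'>/dev/null; python3 st.py; done
python3 - <<'E'
from h import *
import pickle
im=read_camera("side"); a=cv2.resize(im[200:285,350:450],None,fx=7,fy=7,interpolation=cv2.INTER_CUBIC)
s=get_state(); im=read_camera("wrist"); pickle.dump(s,open("w7.pkl","wb")); cv2.imwrite("pics/w7.png",im[:,:,::-1])
cv2.imwrite("pics/s7.png",a[:,:,::-1])
E
```

```text
12.0833 [ 0.5572 -0.2164  0.0464] pitch deg -0.39 roll 0.02 yaw 3.47 [-7.9  4.1 19.5] [ 0.588  1.643 -0.045] 0.128
12.3333 [ 0.5573 -0.2164  0.0464] pitch deg -0.88 roll 0.01 yaw 3.49 [-6.5  3.6 19.2] [ 0.581  1.95  -0.048] 0.134
12.5833 [ 0.5573 -0.2164  0.0466] pitch deg -1.36 roll 0.02 yaw 3.5 [-6.5  3.8 20. ] [ 0.586  2.05  -0.093] 0.127
```

View pics/s7.png

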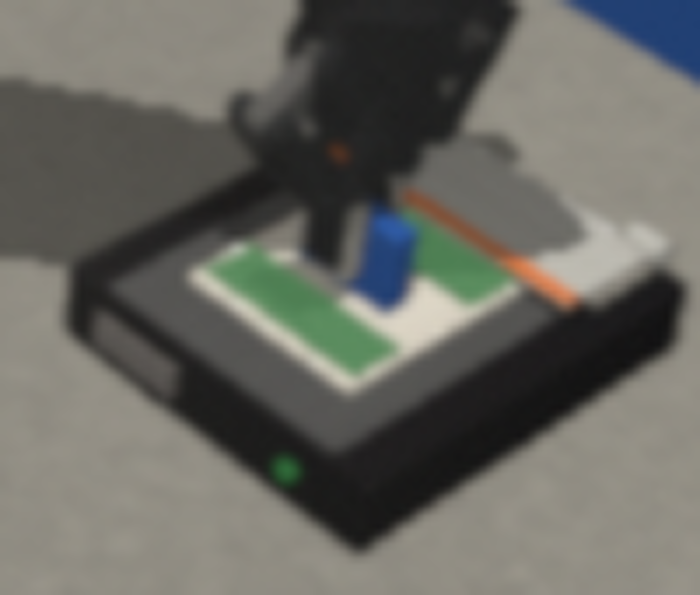

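The side view shows the plate lying on the stage under the leaf. To settle whether the carrier is flat or pitched in the hand, I'll track plate corners in the wrist pictures (before contact versus now).

```bash
python3 - <<'E'
from h import *
import pickle
from scipy.optimize import least_squares
g=[cv2.imread(f"pics/{n}.png") for n in("w2","w4","w7")]
pts=np.float32([[235.5,179.5],[244.5,185],[294,185],[368,185],[245,240]])
# use red channel minus: green-channel less shadow-sensitive via hue saturation
f=lambda i:cv2.cvtColor(i,cv2.COLOR_BGR2GRAY)
def tr(a,b):
    q,st,e=cv2.calcOpticalFlowPyrLK(f(a),f(b),pts,None,winSize=(15,15),maxLevel=1); return q-pts,st.ravel(),e.ravel()
for n,(a,b) in dict(w2_w4=(0,1),w4_w7=(1,2),w2_w7=(0,2)).items():
    d,st,e=tr(g[a],g[b]); print(n,d.round(2).tolist(),st,e.round(1))
s=pickle.load(open("w7.pkl","rb")); R=Ro.from_quat(s["tcp_rot"]).as_matrix(); X,Y,Z=R[:,1],R[:,0],-R[:,2]
g0=s["eef_pos"]+R@np.array([-.0048,.0006,-.0072])
def proj(p,dl=0):
    v=Ro.from_euler("y",dl,degrees=True).apply(p); return np.array(w2wpx(s,g0+(X*v[0]+Y*v[1]+Z*v[2])*1e-3))
for p in((-45,40,-18),(-40,36,-18),(-15,36,-18),(25,36,-18),(-40,0,-18)): print(p,proj(p).round(1),"per +1deg nose-down",(proj(p,1)-proj(p)).round(2),"per 1mm up",(proj(np.add(p,(0,0,1)))-proj(p)).round(2))
E
```

```text
w2_w4 [[-0.7799999713897705, -0.5899999737739563], [0.5400000214576721, -0.17000000178813934], [48.720001220703125, 13.449999809265137], [2.299999952316284, -0.15000000596046448], [9.829999923706055, 33.040000915527344]] [1 1 1 1 1] [14.   7.7 84.  10.5 29.2]
w4_w7 [[-0.5400000214576721, 0.12999999523162842], [-0.07999999821186066, 0.07999999821186066], [145.32000732421875, 29.229999542236328], [0.23999999463558197, 0.20999999344348907], [1.5199999809265137, 23.649999618530273]] [1 1 1 1 1] [30.5  9.1 82.1  5.7  6. ]
w2_w7 [[-1.0700000524520874, -0.1899999976158142], [0.7400000095367432, -0.10999999940395355], [-4.320000171661377, 2.369999885559082], [43.15999984741211, -0.27000001072883606], [-17.709999084472656, -148.88999938964844]] [1 1 1 1 1] [22.1 16.9 25.4 12.9 46.9]
(-45, 40, -18) [236.3 179.6] per +1deg nose-down [-0.96  0.3 ] per 1mm up [-0.51  0.38]
(-40, 36, -18) [245.9 187. ] per +1deg nose-down [-0.88  0.3 ] per 1mm up [-0.45  0.42]
(-15, 36, -18) [293.3 186.7] per +1deg nose-down [-0.65  0.11] per 1mm up [-0.18  0.43]
(25, 36, -18) [371.  186.7] per +1deg nose-down [-0.73 -0.18] per 1mm up [0.3  0.42]
(-40, 0, -18) [250.6 250.3] per +1deg nose-down [-0.8  0.5] per 1mm up [-0.38  0.74]
```

```bash
python3 - <<'E'
import cv2,numpy as np
o=np.vstack([cv2.resize(cv2.imread(f"pics/{n}.png")[165:215,225:425],None,fx=3.9,fy=3.9,interpolation=cv2.INTER_CUBIC) for n in("w2","w4","w7")]); cv2.imwrite("pics/cmp.png",o); print(o.shape)
E
```

```text
(585, 780, 3)
```

View pics/cmp.png

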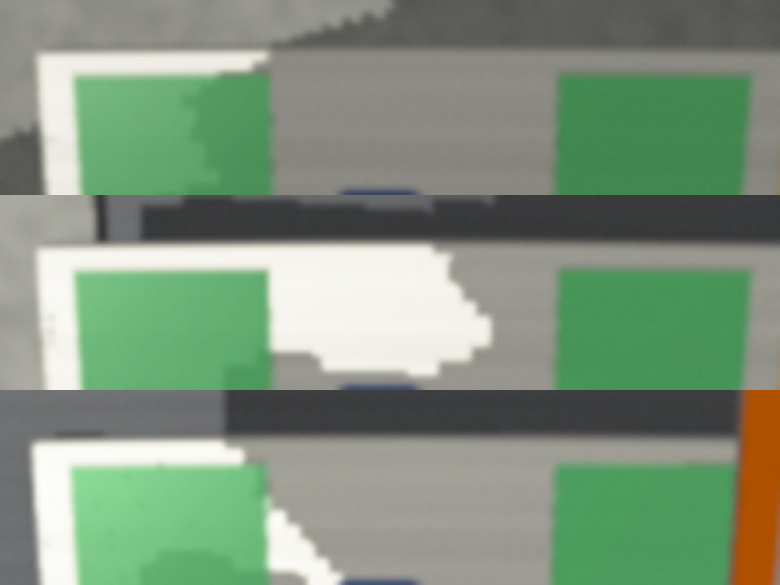

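Comparing the pictures from before contact and now, the plate corners shifted about -1 px uniformly. That is about 1.3° of nose-down relative to the tool, which is itself at -1.36°. So the carrier lies flat on the stage and the grip gave by that angle. I'll ease back half of it to centre the load, check, and hand in.

```bash
python3 -m jog '{"travel":[[0,0,0],[0,0,0],[0,0,0],[0,0,0]],"dr":[[-0.03,0.6,0],[0,0,0],[0,0,0],[0,0,0]],"jaw":[255,255,255,255]}'>/dev/null; python3 st.py
python3 - <<'E'
from h import *
from plant import *
im=read_camera("wrist"); cv2.imwrite("pics/w8.png",im[:,:,::-1]); a=im[:,:,::-1].astype(int); w=cv2.imread("pics/w7.png").astype(int)
# subpixel edge columns at v=192: tail edge, green1 left, green2 left; orange edge start
for n,I in(("w4",cv2.imread("pics/w4.png").astype(int)),("w7",w),("w8",a)):
    r=I[188:194].mean(0); s=r[:,1]-r[:,2]   # green minus red
    d=np.diff(s); print(n,"green1L",238+np.sum(np.arange(14)*d[238:252])/np.sum(d[238:252]),"green2L",360+np.sum(np.arange(16)*d[360:376])/np.sum(d[360:376]))
E
```

```text
13.0167 [ 0.5573 -0.2164  0.0464] pitch deg -0.77 roll 0.02 yaw 3.49 [-6.7  3.2 19.6] [ 0.61   1.911 -0.057] 0.128
w4 green1L 243.51333333333332 green2L 367.1341719077568
w7 green1L 242.50963597430408 green2L 366.43259557344066
w8 green1L 242.8678038379531 green2L 366.5544147843942
```

```bash
python3 -c "
from plant import *
print(sign_off())"; python3 st.py
```

```text
the job is handed in; nothing more can be done
None
the job is handed in; nothing more can be done
```

I picked up the carrier by its blue grip and slid its yellow edge under the leaf of the left-most stage. I then levelled it, pressed it down on the pad and handed in at about 13 s while still holding it. No verdict came back from the hand-in.

| Check | Last reading |
|---|---|
| Tuck under the leaf (wrist picture, just before pressing) | about 19 mm |
| Centring (wrist picture, just before pressing) | within about 1 mm |
| Square to the stage (tool yaw against fitted stage yaw) | within about 0.3° |
| Tool height while pressing | 46.4 mm, stiff, against 46.5 mm expected for lying flat |
| Press force | about 20 N |
| Carrier pitch | about 0°, give or take 0.3° |

- **Disagreement:** the moment readings while pressing did not clearly show where the load sat along the carrier. I rocked the tool back 1.5°, then forward 0.6°. The tool ends at -0.8°, but plate edges in the wrist pictures show the carrier turned about as much the other way in the grip, so it lies flat.
- **Not measured directly:** pad travel and leaf angle. The leaf looked level in the pictures. The pad being down is inferred from the carrier's height and the press force.
- **Bystanders:** I never felt a contact with the well plate, jar or tweezers. I did not take a final picture of them.

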